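# Shut the pedal's battery bay and show the spent battery to the camera

## Robot

A 6-joint arm with a two-finger parallel gripper is mounted at the origin on the work surface. World frame = base frame: x ahead of the robot, y to its left, z up, the work surface at z = 0. Lengths are in mm, angles in rad, forces in N, time in s.
With the tool pointing down it reaches from about 300 to 875 mm from the base axis. Payload 6.4 kg.
Tool frame: the origin (TCP) lies midway between the tips of the shut fingers; the grasp point (between the pads) lies 19 mm behind it; z points along the fingers, y is the line along which they close (so a half turn about z gives the same grasp; the last joint's range is limited). The gripper opens to 88 mm and grips with 3 to 60 N. Pads are 18 mm wide; open, the fingers measure 123 mm over their backs; the gripper's body (75 mm by 187 mm) begins 45 mm behind the grasp point.
Start: joints at [-1.471, 0.181, 1.607, -0, 1.354, -0.206], TCP at [173.123, -548.333, 238.714] pointing down, gripper open.
Joint ranges: [-2.99, 2.99], [-0.89, 2.07], [0.3, 2.58], [-1.14, 4.28], [0, 2.63], [-3.12, 3.12]. Speed limits (rad/s): [2.57, 2.57, 3.01, 3.14, 3.14, 3.14].

## Interface

Orientations are given as a unit quaternion [w, x, y, z].
In Python, from cell import bot, get_image, camera_info, workorder gives the robot as it stands.
- The arm moves only by the shell command python3 -m crank 'ROWS' [FORCE]. ROWS is JSON, a list of rows, each a list of 5 numbers: the shift along the tool's x, y, z each as a share of 0.5 m, from -1 to 1, then the turn about the tool's z as a share of 30 degrees, from -1 to 1, then the finger opening in mm, from 0 to 88.1. A call has exactly 5 rows; each row is the pose to reach, as a shift and turn from the pose commanded when the call began, along the tool's axes at that moment; what a row does not reach only later rows make up. A row lasts 1/10 s, in which the tool goes at most 50 mm and 8.59 degrees, less where a joint would pass 70% of its speed; a pose out of reach is approached as far as the arm can. A call with a number of a shift or a turn outside -1 to 1 is refused whole. A call with a gripper value outside its range is refused whole. The fingers move at their own pace and stop on an object; FORCE is the grip in N (left out, the last holds). Time passes only in rows, so rows that repeat a pose let the fingers close, or fill a call up. It gives the time, the measured TCP pose, the force, the opening and the grip force at its end, in the units of the state.
- bot.read_state(): the state, without advancing time (a new reading comes with each control period).
- get_image(name): name is "side" or "top" or "wrist"; returns (picture, depth): 480x640x3 uint8, red, green, blue; 480x640 float32, mm along the optical axis (not along the pixel's ray), 0 where there is no reading.
- camera_info(name): a dict with "fovy" (degrees; the focal length in pixels is half the picture's height over the tangent of half this angle, whatever the lens; pixels are square), "cx", "cy" (the principal point, pixels), "world_from_camera" (4x4, takes a point from camera to world coordinates); the wrist camera has in their place "mount" (4x4, takes a point from camera to tool coordinates, whose origin is the TCP and whose axes are the flange's). Camera axes: x right, y down, z forward; pixel columns grow to the right and rows downward; lengths in mm; the calibration is good to about 2 mm. A picture is of the moment at which its call begins: read the wrist's pose just before it. camera_info takes no time and is no camera call.
- workorder.job_done(): hands the job in; it is judged then, once.
The state is a dict: "clock": time; "joints": joint angles; "qd": joint speeds; "effort": joint torques, N m; "tool_pos": TCP position; "eef_rot": TCP orientation; "contact_force": force on the tool from outside, world axes, zero at the start; "ft_torque": the same for the moment, N m; "finger_gap": finger opening in mm; "grasp_force": force on a finger pad.
Only numpy, scipy, OpenCV 4.12 (cv2) and the standard library are available. Lean on these libraries where they do the work, as an engineer would, in place of code of your own. Each camera call takes 0.05 s, during which the arm holds its last target. There are 200 camera calls.

## Task

The blue compressor pedal has its fresh battery in; swing its raised treadle down until it is fully shut over the bay, then take the spent battery out of the clear acrylic pick stand and show its snap terminals to the inspection camera to be checked for corrosion. Hold it in the air with the terminal end 12 cm in front of the lens, centred on the lens axis and facing squarely into the lens, with the two snaps level side by side. Finish while still holding it there, motionless and touching nothing but the gripper, and leave the fuzz pedal, hex key, clip and camera as they are.

Things in the scene. Friction and masses are not known exactly. Their poses are not given: they have to be found in the camera images.
- compressor: Blue compressor pedal, fixed to the stool, 134 long (x) by 74 wide (y). Origin under it, on the stool, below the treadle hinge line; x points to the rear. x from -66 to 0 mm: open battery bay, walls 37 mm high. x from 6 to 68 mm: control block 55 mm high with one knob (26 mm wide, top at 70 mm) at x = 42 mm.
- treadle (a joint): Hinge of the compressor's treadle (bay cover), rad: 0 = fully shut (the stop), larger = front edge raised; stays where it is left, stiff with about 0.06 N m friction (a push of 1 to 4 N shuts it). Starts raised 0.6 to 1.1.
- treadle_hinge (a point): Point on the hinge axis, midway across the pedal, 37 mm above the stool. The hinge axis is the pedal's y axis. Axes turn with the treadle; at joint 0 they are the pedal's axes.
- treadle_edge (a point): Middle of the treadle's free (front) edge, upper face; 66 mm from the hinge. The treadle is a plate 64 by 72 mm, 4 mm thick, with a 2 mm rubber pad on its upper face (top of the pad 43 mm above the stool when shut).
- bay_floor (a point): Centre of the battery bay's floor, 5 mm above the stool; the bay is 58 by 66 mm inside.
- fresh_battery: Fresh battery lying in the bay; same shape as the spent one. Leave it in there.
- pick_stand: Clear acrylic pick stand, fixed to the stool, 80 by 56 mm base 5 mm thick. Two rests (at x = +-21 mm, 30 mm wide in y, 16 mm long) carry the spent battery 22 mm above the stool; end lips at x = +-32 mm, 6 mm thick, rise to 30 mm. Origin under its centre. The battery's long sides are free to grip.
- spent_battery: Spent 9 V block battery, grey can with a black terminal end, 48.5 long (x, with snaps) by 26.5 wide (y) by 17.5 mm high (z), 45 g, lying in the pick stand. Origin at the centre of its underside; its +x end carries two round steel snaps, side by side along y, 3 mm proud.
- spent_battery_snaps (a point): Centre of the terminal end, at the snaps' faces: 24.25 mm along +x and 8.75 mm up from the battery's origin.
- spent_battery_tail (a point): Centre of the battery's plain end: 24.25 mm along -x and 8.75 mm up from its origin.
- camera_stand: Inspection camera's stand, fixed: disc base of radius 50 mm (origin under its centre) and a 12 mm post 340 mm tall, 30 mm along the stand's +x. Carries the camera head, a black box of about 30 by 50 by 38 mm with a round lens barrel 30 mm wide, which looks along the stand's -x and 25 degrees downward. The head stays clamped on its post at a height that differs each time.
- lens (a point): Centre of the lens front (225 to 280 mm above the stool). Axes as the stand's, not tilted.
- inspect_spot (a point): Point in the air 120 mm in front of the lens on its axis, where the centre of the terminal end is to be. x axis points along the lens axis to the lens (25 degrees up), y level, z at right angles and mostly up. The battery's x is to point along this x, its z along this z (or the other way).
- fuzz_pedal: Pale green fuzz pedal, 112 by 62 mm, 34 mm high (49 mm with knobs), loose. Bystander. Origin under its centre.
- hex_key: Steel L-shaped hex key, 90 by 26 mm, 6 mm thick, loose on the stool. Bystander. Origin under the middle of the long leg, which runs along x.
- clip: White plastic clip, 50 by 22 mm, about 19 mm high, loose. Bystander. Origin under its centre.
Things that resemble listed ones, but are neither listed nor needed, are in the scene too. Of the things that look like the pick_stand, the larger one is meant. What is shaped like the spent_battery but purple is not meant.

How it is judged (in metres and radians):
On the way, in this order (a step that is already met when the one before it is completed fails the run):
1. the treadle is fully shut while the spent battery still lies in the stand (value of joint treadle below 0.06 rad and distance of spent_battery from where it was at the start of the episode below 0.03 m), for 0.2 s.
2. the spent battery is lifted clear of the stand in the fingers (height (world z) of spent_battery above 0.07 m and contact force between the fingers and spent_battery above 1 N), for 0.2 s.
At the end, for the whole second after the job is handed in: Treadle below 0.06 rad over the fresh battery; fingers hold the spent battery still in the air, touching nothing else: terminal end within 30 mm of the inspection spot, facing the lens, long axis within 15 degrees of the lens axis, rolled at most 15 degrees (value of joint treadle below 0.06 rad and distance between fresh_battery and bay_floor below 0.03 m and distance between spent_battery_snaps and inspect_spot below 0.03 m and angle between the x axis of spent_battery and the x axis of inspect_spot, either way round below 0.26 rad and angle between the z axis of spent_battery and the z axis of inspect_spot, either way round below 0.26 rad and x of spent_battery_tail in the frame of inspect_spot below 0 m and height (world z) of spent_battery above 0.08 m and contact force between the fingers and spent_battery above 2 N and linear speed of spent_battery below 0.02 m/s and angular speed of spent_battery below 0.2 rad/s and contact force between spent_battery and camera_stand below 0.2 N and contact force between spent_battery and compressor below 0.2 N and contact force between spent_battery and pick_stand below 0.2 N and contact force between spent_battery and fuzz_pedal below 0.2 N); the arm keeps its last pose, push and grip.
It fails at once if the fuzz pedal is moved more than 20 mm (distance of fuzz_pedal from where it was at the start of the episode above 0.02 m).
It fails at once if the hex key is moved more than 20 mm (distance of hex_key from where it was at the start of the episode above 0.02 m).
It fails at once if the clip is moved more than 20 mm (distance of clip from where it was at the start of the episode above 0.02 m).
It fails at once if the camera head is moved more than 10 mm (distance of lens from where it was at the start of the episode above 0.01 m).
It also fails if it takes over 51 s, if anything falls off the work surface, if the arm or the gripper's body presses on something with over 40 N, if the wrist force passes 120 N, or if a joint passes its speed limit or range.

## Working session

There is one attempt and no reset: what is moved stays moved. The work goes in short steps, Python scripts to look and compute and a shell command to move; the robot and the scene stay as the last step left them, time stands still between calls to the robot, and variables do not carry over. Pictures are saved under pics/ and viewed, at most 10 in all, crops included, and the job is handed in when it is done.

```bash
ls; mkdir -p pics; python3 - <<'E'
from cell import bot,get_image,camera_info
import cv2,numpy as np
print(bot.read_state())
for n in("side","top"):
    i,d=get_image(n); cv2.imwrite(f"pics/{n}0.png",i[:,:,::-1]); np.savez(f"{n}0.npz",i=i,d=d); print(n,camera_info(n))
print(camera_info("wrist"))
E
```

```text
pics
{'clock': 0.0, 'joints': array([-1.47128809e+00,  1.81518448e-01,  1.60796307e+00, -1.43815969e-05,
        1.35379301e+00, -2.06312573e-01]), 'qd': array([ 0.00038631, -0.00034634,  0.00139121,  0.00168322, -0.00047039,
       -0.00026411]), 'effort': array([-9.22825275e-04, -4.33877742e+01, -3.41848075e+01,  7.01355399e-02,
        3.86814598e-02, -1.56938572e-04]), 'tool_pos': array([ 173.07200322, -547.79514901,  237.84455638]), 'eef_rot': array([-8.40108932e-04,  9.88331379e-01,  1.52316701e-01,  3.78754634e-05]), 'contact_force': array([ 0.58304742, -0.12197897,  1.07782007]), 'ft_torque': array([-0.03015994,  0.00559343,  0.02161926]), 'grasp_force': 0.0, 'finger_gap': 88.30413300442869}
side {'fovy': 52.8737681093519, 'cx': 324.4823891578142, 'cy': 237.86080799050924, 'world_from_camera': array([[-9.34744629e-01, -2.07975093e-01,  2.88095190e-01,
         2.93582135e+02],
       [-3.54814894e-01,  5.89571963e-01, -7.25610978e-01,
         8.29654005e+02],
       [-1.89438366e-02, -7.80481429e-01, -6.24891887e-01,
         7.92343576e+02],
       [ 0.00000000e+00,  0.0000
[... 229 characters left out ...]
99099933e+02],
       [-9.99610596e-01,  2.77654939e-02,  2.78107552e-03,
         5.18891145e+01],
       [-5.68709681e-03, -1.05140080e-01, -9.94441160e-01,
         1.26371692e+03],
       [ 0.00000000e+00,  0.00000000e+00,  0.00000000e+00,
         1.00000000e+00]])}
{'fovy': 67.33589281227982, 'cx': 326.45589585507634, 'cy': 234.564685305869, 'mount': array([[ 5.75667114e-05, -9.59642585e-01, -2.81222521e-01,
         7.28427713e+01],
       [ 9.99999821e-01,  2.22792225e-04, -5.55553677e-04,
        -1.41504771e-01],
       [ 5.95787158e-04, -2.81222439e-01,  9.59642426e-01,
        -1.44859936e+02],
       [ 0.00000000e+00,  0.00000000e+00,  0.00000000e+00,
         1.00000000e+00]])}
```

View pics/top0.png

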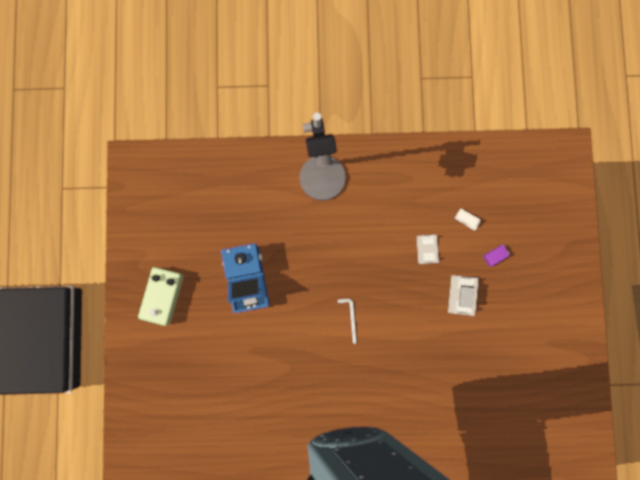

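View pics/side0.png

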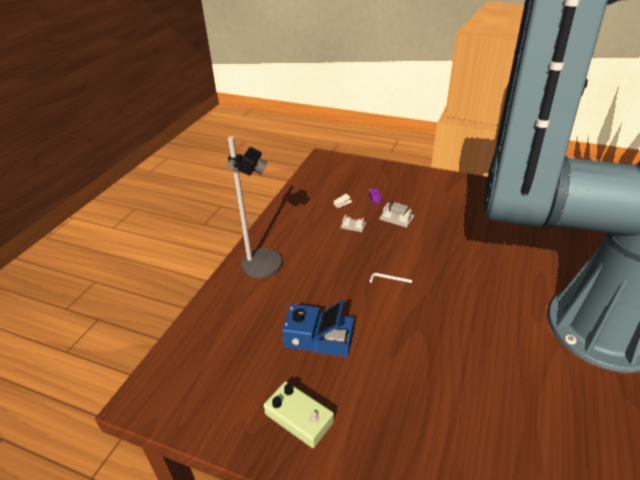

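The larger stand at top (463,296), which holds a grey battery, is the one meant. The smaller, empty stand at (428,249) is a lookalike, and the purple block at (497,255) is the decoy. The compressor is at (245,278) with its treadle raised, the camera stand's base is at (323,178), and the head is at (320,145). Next I'll measure and take an enlarged crop.

```bash
cat > h.py <<'E'
import numpy as np,cv2
from cell import bot,get_image,camera_info
from scipy.spatial.transform import Rotation as R
def wfc(n,s=None):
    c=camera_info(n)
    if n!="wrist": return c,c["world_from_camera"]
    T=np.eye(4);q=s["eef_rot"];T[:3,:3]=R.from_quat(np.r_[q[1:],q[0]]).as_matrix();T[:3,3]=s["tool_pos"]
    return c,T@c["mount"]
def cloud(n,d,s=None):
    c,T=wfc(n,s);f=240/np.tan(np.radians(c["fovy"]/2))
    v,u=np.mgrid[:480,:640]
    P=np.stack([(u-c["cx"])/f*d,(v-c["cy"])/f*d,d],-1)
    W=P@T[:3,:3].T+T[:3,3]; W[d<=0]=np.nan
    return W
def ray(n,u,v,z,s=None):
    c,T=wfc(n,s);f=240/np.tan(np.radians(c["fovy"]/2))
    r=T[:3,:3]@np.array([(u-c["cx"])/f,(v-c["cy"])/f,1]);o=T[:3,3]
    return o+r*(z-o[2])/r[2]
def project(n,p,s=None):
    c,T=wfc(n,s);f=240/np.tan(np.radians(c["fovy"]/2))
    q=T[:3,:3].T@(np.array(p)-T[:3,3]);return q[:2]/q[2]*f+[c["cx"],c["cy"]]
E
python3 - <<'E'
from h import *
np.set_printoptions(precision=1,suppress=True)
t=np.load("top0.npz");s=np.load("side0.npz")
W=cloud("top",t["d"]);S=cloud("side",s["d"])
hsv=cv2.cvtColor(t["i"],cv2.COLOR_RGB2HSV)
# blue compressor
m=cv2.inRange(hsv,(100,100,40),(125,255,255));n,l,st,c=cv2.connectedComponentsWithStats(m)
print("blue",st[1:][st[1:,4]>40])
roi=np.zeros_like(m);roi[238:316,215:275]=1
X=W[(m>0)&(roi>0)]
for lo,hi in((30,42),(50,60),(60,120)):
    q=X[(X[:,2]>lo)&(X[:,2]<hi)]
    if len(q)>5: print("z",lo,hi,len(q),q.mean(0),cv2.minAreaRect(q[:,:2].astype(np.float32)))
# heights grid over compressor columns
for v in range(242,314,5): print(v,[f"{W[v,u,0]:.0f},{W[v,u,1]:.0f},{W[v,u,2]:.0f}" for u in (235,247,258)])
# stand & battery
Z=W[270:322,440:488];q=Z[Z[...,2]>15];print("stand>15",len(q),cv2.minAreaRect(q[:,:2].astype(np.float32)))
q=Z[(Z[...,2]>35)&(Z[...,2]<50)];print("bat",len(q),q.mean(0),cv2.minAreaRect(q[:,:2].astype(np.float32)))
q=Z[Z[...,2]>3];print("base",len(q),cv2.minAreaRect(q[:,:2].astype(np.float32)))
# camera base & head
Z=W[130:205,290:360];q=Z[(Z[...,2]>3)&(Z[...,2]<40)];print("cambase",len(q),q.mean(0),cv2.minEnclosingCircle(q[:,:2].astype(np.float32)))
q=Z[(Z[...,2]>180)&(Z[...,2]<330)];print("head top",len(q),q.mean(0),cv2.minAreaRect(q[:,:2].astype(np.float32)))
Z=S[130:190,215:280];q=Z[(Z[...,2]>180)&(Z[...,2]<330)&(Z[...,0]>500)];print("head side",len(q),q.mean(0),q.min(0),q.max(0))
a=cv2.resize(t["i"][235:325,415:515],(400,360),interpolation=3);b=cv2.resize(t["i"][235:325,215:280],(260,360),interpolation=3)
cc=cv2.resize(s["i"][125:185,210:290],(480,360)[:2],interpolation=3)[:, :]
cv2.imwrite("pics/crop1.png",np.hstack([a,b])[:,:,::-1]); cv2.imwrite("pics/head.png",cc[:,:,::-1])
E
```

```text
blue [[ 222  245   47   67 1571]]
z 30 42 213 [534.6 214.7  35.8] ((548.5787353515625, 226.92071533203125), (121.28164672851562, 71.25102996826172), 9.353049278259277)
z 50 60 829 [584.2 232.1  54.2] ((576.396484375, 231.33090209960938), (83.17549896240234, 71.20497131347656), 9.51893424987793)
z 60 120 201 [528.8 222.7  78.3] ((562.810302734375, 228.519775390625), (107.76644134521484, 67.97633361816406), 9.29183578491211)
242 ['634,255,-4', '633,228,-3', '633,204,-4']
247 ['618,246,53', '617,220,53', '621,203,6']
252 ['607,245,56', '607,221,52', '608,201,26']
257 ['595,243,71', '596,220,56', '596,199,42']
262 ['586,246,53', '586,221,52', '585,198,56']
267 ['576,245,57', '575,221,55', '575,198,52']
272 ['565,246,53', '565,221,52', '564,199,50']
277 ['556,249,36', '555,223,42', '554,199,48']
282 ['545,247,51', '544,221,56', '543,198,59']
287 ['534,244,65', '533,219,68', '533,197,70']
292 ['524,244,72', '523,218,76', '522,195,84']
297 ['513,242,82', '513,217,89', '513,205,6']
302 ['504,255,-1', '503,227,18', '502,205,6']
307 ['493,253,17', '492,227,16', '492,201,41']
312 ['482,256,-2', '481,230,-1', '481,206,-1']
stand>15 520 ((506.17266845703125, -234.08261108398438), (30.470577239990234, 75.88555908203125), 82.44375610351562)
bat 268 [ 504.6 -234.8   38.6] ((505.0201721191406, -235.09417724609375), (27.359731674194336, 47.97001266479492), 80.69371032714844)
base 907 ((504.5709533691406, -237.26315307617188), (101.43637084960938, 110.00537109375), 87.25888061523438)
cambase 1598 [768.5  59.2  10.1] ((791.2383422851562, 50.88026428222656), 103.30210876464844)
head top 854 [760.2  59.8 300. ] ((763.9728393554688, 59.728546142578125), (66.37773895263672, 49.796470642089844), 8.169954299926758)
head side 915 [769.8  68.5 290.3] [728.2  31.2 214.7] [809.1  90.4 329.8]
```

View pics/crop1.png

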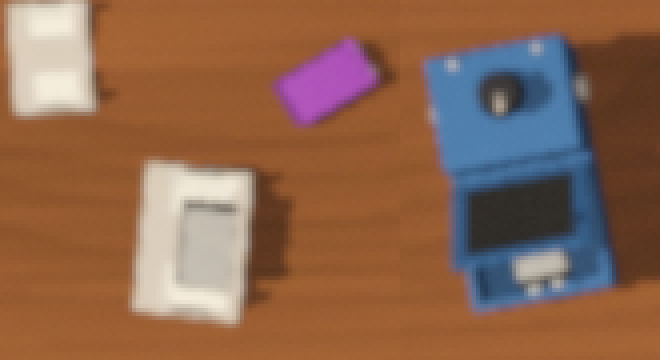

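In the crop, the grey battery in the larger stand has its black terminal end at the top, so its snaps point to about world +x at a yaw of about -8°. The compressor hinge is near (553,227) with a yaw of 9.4°, and the treadle is raised about 0.85 rad. I'll move above the treadle with the fingers shut.

```bash
for i in 1 2 3; do python3 -m crank '[[0.32,-0.355,0,0,0],[0.32,-0.355,0,0,0],[0.32,-0.355,0,0,0],[0.32,-0.355,0,0,0],[0.32,-0.355,0,0,0]]' 20; done
python3 -m crank '[[0.175,-0.194,0.1,0,0],[0.175,-0.194,0.1,0,0],[0.175,-0.194,0.2,0,0],[0.175,-0.194,0.22,0,0],[0.175,-0.194,0.22,0,0]]'
```

```text
clock: 0.6
tool_pos: [272.7, -328.2, 238.2]
eef_rot: [-0.001, 0.988, 0.152, 0.0]
contact_force: [0.4, 0.4, 0.1]
finger_gap: 50.3
grasp_force: 0.0
clock: 1.1
tool_pos: [371.7, -110.9, 238.7]
eef_rot: [-0.0, 0.988, 0.153, 0.0]
contact_force: [1.1, -0.4, 0.2]
finger_gap: 10.3
grasp_force: 0.0
clock: 1.6
tool_pos: [470.9, 106.8, 238.5]
eef_rot: [-0.0, 0.988, 0.153, -0.0]
contact_force: [1.7, -0.6, 0.3]
finger_gap: -0.1
grasp_force: 0.0
clock: 2.1
tool_pos: [521.0, 223.5, 123.1]
eef_rot: [0.0, 0.988, 0.153, -0.005]
contact_force: [-0.6, 0.2, -0.5]
finger_gap: 0.6
grasp_force: 0.0
```

```bash
python3 - <<'E'
from h import *
np.set_printoptions(precision=1,suppress=True)
s=np.load("side0.npz");t=np.load("top0.npz")
S=cloud("side",s["d"]);W=cloud("top",t["d"])
# base disc
Z=W[150:205,290:360];hs=cv2.cvtColor(t["i"],cv2.COLOR_RGB2HSV)[150:205,290:360]
m=(hs[...,1]<60)&(hs[...,2]<150)&(Z[...,2]>0)&(Z[...,2]<25);q=Z[m];print("disc",len(q),np.median(q,0),cv2.minEnclosingCircle(q[:,:2].astype(np.float32)))
# dark head in both views
for n,A,im,(r0,r1,c0,c1) in(("top",W,t["i"],(110,165,295,345)),("side",S,s["i"],(130,190,220,280))):
    Z=A[r0:r1,c0:c1];g=im[r0:r1,c0:c1].max(-1);m=(g<75)&(Z[...,2]>200)&(Z[...,2]<345)&(Z[...,0]>650);q=Z[m];print(n,len(q),q.mean(0),np.percentile(q,2,0),np.percentile(q,98,0),cv2.minAreaRect(q[:,:2].astype(np.float32)))
E
```

```text
disc 1360 [765.7  59.8  11. ] ((770.6611328125, 59.90692901611328), 48.81620407104492)
top 609 [765.3  59.  303.5] [745.9  36.8 286.4] [794.6  80.1 312.3] ((770.1062622070312, 59.611854553222656), (68.77591705322266, 45.52357864379883), 7.074512004852295)
side 467 [762.7  71.  297.6] [743.4  40.9 276.1] [794.5  84.2 312.6] ((773.9176635742188, 62.9564208984375), (62.28990173339844, 46.7099609375), 5.937113285064697)
```

View pics/head.png

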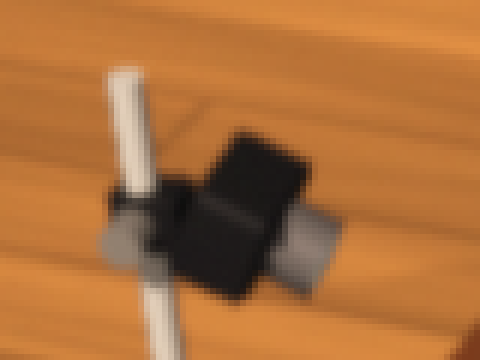

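The head crop shows a grey lens barrel whose front face is centred near side pixel (264,168). Now I'll press the treadle down.

```bash
python3 -m crank '[[0,0,0.04,0,0],[0,0,0.08,0,0],[0,0,0.11,0,0],[0,0,0.13,0,0],[0,0,0.15,0,0]]'
python3 -m crank '[[0,0,0.005,0,0],[0,0,0.01,0,0],[0,0,0.014,0,0],[0,0,0.014,0,0],[0,0,0.014,0,0]]'
python3 - <<'E'
from h import *
np.set_printoptions(precision=1,suppress=True)
s=np.load("side0.npz");S=cloud("side",s["d"]);g=s["i"]
for v in range(158,178,2): print(v,[f"{S[v,u,0]:.0f},{S[v,u,1]:.0f},{S[v,u,2]:.0f}" for u in range(252,270,2)])
i,d=get_image("side");A=cloud("side",d)
Z=A[295:360,275:360];q=Z[(Z[...,2]>60)&(Z[...,2]<120)];print(len(q),i.shape)
E
```

```text
clock: 2.6
tool_pos: [525.5, 222.5, 54.2]
eef_rot: [-0.0, 0.988, 0.152, 0.001]
contact_force: [-1.2, 0.0, 2.6]
finger_gap: 0.4
grasp_force: 0.9
clock: 3.1
tool_pos: [525.0, 222.9, 47.0]
eef_rot: [-0.0, 0.988, 0.152, 0.0]
contact_force: [-0.2, 0.2, 0.3]
finger_gap: 0.6
grasp_force: 0.0
158 ['749,71,307', '747,68,305', '744,64,304', '744,57,300', '744,49,296', '1671,-1584,-740', '1656,-1584,-737', '1646,-1591,-739', '1645,-1617,-752']
160 ['747,77,305', '747,69,302', '745,65,299', '742,61,298', '740,56,296', '737,53,295', '734,51,294', '1640,-1578,-745', '1623,-1574,-740']
162 ['745,81,304', '743,77,302', '745,65,295', '740,66,296', '740,58,292', '734,60,294', '732,55,292', '729,51,290', '1620,-1566,-750']
164 ['746,80,298', '741,80,299', '744,69,292', '740,66,292', '738,61,289', '734,60,290', '729,61,291', '733,46,282', '1599,-1525,-738']
166 ['745,82,295', '745,75,291', '744,68,287', '740,68,288', '735,68,289', '734,62,286', '730,61,286', '1606,-1510,-746', '1590,-1507,-741']
168 ['748,79,288', '749,70,283', '745,69,283', '741,67,282', '735,68,284', '732,66,284', '733,56,278', '1594,-1485,-744', '1588,-1500,-751']
170 ['750,77,282', '750,69,277', '746,68,278', '740,69,279', '736,68,279', '732,66,279', '1607,-1480,-758', '1589,-1474,-751', '1572,-1468,-744']
172 ['1658,-1418,-747', '1646,-1423,-747', '1633,-1424,-746', '742,67,273', '737,67,274', '735,62,271', '1580,-1431,-739', '1564,-1426,-733', '1563,-1449,-746']
174 ['1651,-1404,-752', '1635,-1401,-747', '1620,-1400,-743', '1610,-1407,-746', '1594,-1402,-740', '1590,-1420,-749', '1588,-1440,-760', '1569,-1432,-752', '1551,-1425,-744']
176 ['1620,-1349,-729', '1628,-1386,-751', '1602,-1366,-735', '1598,-1383,-744', '1588,-1389,-745', '1578,-1397,-748', '1564,-1396,-744', '1551,-1397,-743', '1539,-1401,-742']
238 (480, 640, 3)
```

```bash
python3 -m crank '[[0,0,0.004,0,0],[0,0,0.008,0,0],[0,0,0.011,0,0],[0,0,0.012,0,0],[0,0,0.012,0,0]]'
```

```text
clock: 3.65
tool_pos: [524.9, 222.9, 43.2]
eef_rot: [0.0, 0.988, 0.153, -0.0]
contact_force: [-10.6, -3.1, 22.4]
finger_gap: 0.4
grasp_force: 11.5
```

The treadle is shut: the TCP stopped at 43 mm with a reaction of 22 N. I'll lift, turn +25.5°, and travel to above the stand.

```bash
python3 -m crank '[[0,0,-0.1,0,0],[0,0,-0.2,0.25,0],[0,0,-0.3,0.5,40],[0,0,-0.35,0.75,60],[0,0,-0.35,0.85,70]]'
python3 -m crank '[[0.044,0.456,0,0,70],[0.044,0.456,0,0,70],[0.044,0.456,0,0,70],[0.044,0.456,0,0,70],[0.044,0.456,0,0,70]]'
python3 -m crank '[[0.044,0.456,0,0,70],[0.044,0.456,0,0,70],[0.044,0.456,0,0,70],[0.044,0.456,0,0,70],[0.044,0.456,0,0,70]]'
python3 - <<'E'
from h import *
np.set_printoptions(precision=1,suppress=True)
t=np.load("top0.npz");W=cloud("top",t["d"])
print("post top",ray("top",317,118,340),ray("top",318,121,335))
for v in range(114,164,4): print(v,[f"{W[v,u,0]:.0f},{W[v,u,1]:.0f},{W[v,u,2]:.0f}" for u in range(308,336,4)])
st=bot.read_state();i,d=get_image("wrist");cv2.imwrite("pics/w1.png",i[:,:,::-1]);np.savez("w1.npz",i=i,d=d,p=st["tool_pos"],q=st["eef_rot"]);print(st["tool_pos"],st["eef_rot"])
i,d=get_image("top");np.savez("top1.npz",i=i,d=d);W=cloud("top",d)
for v in range(280,304,5): print([f"{W[v,u,2]:.0f}" for u in(235,247,258)])
E
```

```text
clock: 4.15
tool_pos: [527.7, 223.5, 221.3]
eef_rot: [-0.001, 0.997, -0.072, 0.005]
contact_force: [0.4, -0.1, -0.6]
finger_gap: 22.6
grasp_force: 0.0
clock: 4.65
tool_pos: [514.6, -9.1, 215.7]
eef_rot: [0.0, 0.998, -0.071, 0.0]
contact_force: [0.7, 0.2, 0.9]
finger_gap: 62.4
grasp_force: 0.0
clock: 5.15
tool_pos: [504.5, -238.5, 215.7]
eef_rot: [0.001, 0.997, -0.071, 0.0]
contact_force: [0.5, 0.1, 0.4]
finger_gap: 70.5
grasp_force: 0.0
post top [797.   63.6 340. ] [793.6  62.1 335. ]
114 ['1166,109,-755', '1163,95,-749', '804,65,339', '1163,66,-749', '1161,52,-747', '1162,38,-751', '1160,24,-745']
118 ['1147,109,-741', 'nan,nan,nan', '798,65,336', '810,59,298', '1149,52,-755', '1147,38,-749', '1150,24,-760']
122 ['806,80,292', '802,73,303', '796,66,324', '801,59,305', '1133,53,-750', '1133,39,-749', '1134,24,-755']
126 ['799,80,292', '797,73,298', '795,66,304', '796,59,300', '1119,53,-752', '1119,39,-751', '1118,25,-752']
130 ['793,80,288', '790,73,299', '790,66,297', '790,60,296', '790,53,295', '1104,39,-752', '1105,25,-757']
134 ['1091,111,-750', '785,73,291', '785,67,289', '786,6
[... 200 characters left out ...]
'766,60,309', '765,53,309', '766,47,307', '766,40,307']
146 ['758,80,312', '760,74,307', '760,67,305', '760,60,305', '759,53,306', '759,47,305', '760,40,303']
150 ['753,81,305', '754,74,302', '753,67,304', '752,60,307', '753,54,304', '754,47,299', '752,40,304']
154 ['748,81,298', '748,74,301', '747,67,303', '747,61,302', '747,54,300', '749,47,291', '825,37,-3']
158 ['816,90,2', '814,81,9', '743,68,291', '742,61,294', '742,54,292', '743,47,288', '812,37,13']
162 ['804,90,12', '804,81,11', '738,68,283', '736,61,291', '735,54,292', '737,47,284', '804,37,7']
[ 504.5 -238.5  215.7] [ 0.   1.  -0.1  0. ]
['35', '39', '36']
['43', '43', '38']
['40', '44', '43']
['45', '39', '45']
['47', '40', '38']
```

View pics/w1.png

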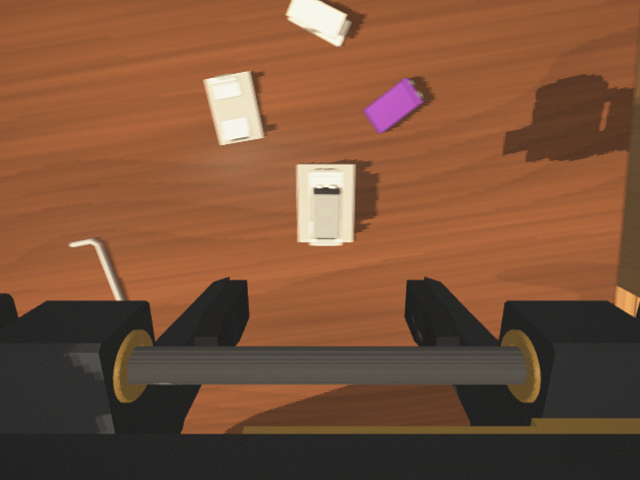

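The wrist view shows the target stand at (326,205) with its grey battery. The black terminal end is up in the picture, and the battery is aligned with the tool. The top view confirms the treadle is shut, with heights of about 43. Now I'll fix the battery's pose.

```bash
python3 - <<'E'
from h import *
np.set_printoptions(precision=1,suppress=True)
z=np.load("w1.npz");s=dict(tool_pos=z["p"],eef_rot=z["q"]);W=cloud("wrist",z["d"],s);im=z["i"]
Z=W[155:252,288:365];g=im[155:252,288:365]
q=Z[(Z[...,2]>36)&(Z[...,2]<46)];print("bat",len(q),q.mean(0),cv2.minAreaRect(q[:,:2].astype(np.float32)))
m=((Z[...,2]>25)).astype(np.uint8)
q=Z[(Z[...,2]>4)];print("stand",len(q),np.nanmean(q,0),cv2.minAreaRect(q[:,:2].astype(np.float32)))
for v in range(165,250,5):print(v,[f"{W[v,u,0]:.0f},{W[v,u,1]:.0f},{W[v,u,2]:.0f}" for u in(305,318,326,334,347)],im[v,326])
R0=R.from_quat(np.r_[z["q"][1:],z["q"][0]]).as_matrix();print(R0)
E
```

```text
bat 1387 [ 503.5 -235.7   38.4] ((503.007080078125, -235.88392639160156), (26.2204647064209, 45.175594329833984), 80.90876770019531)
stand 3244 [ 508.6 -235.9   25.2] ((505.6600646972656, -235.44683837890625), (55.37601089477539, 78.91609191894531), 82.1127700805664)
165 ['546,-223,4', '544,-236,4', '543,-243,5', '542,-251,3', '540,-264,4'] [238 226 197]
170 ['541,-222,3', '540,-235,12', '539,-243,12', '538,-250,12', '536,-263,5'] [224 212 179]
175 ['536,-221,4', '538,-235,28', '537,-242,29', '536,-250,30', '531,-262,4'] [246 244 229]
180 ['532,-221,5', '532,-234,21', '531,-242,21', '530,-249,21', '526,-262,4'] [247 245 233]
185 ['527,-220,5', '529,-234,31', '526,-241,21', '527,-248,31', '521,-261,4'] [249 247 235]
190 ['522,-219,4', '526,-234,39', '525,-241,39', '523,-248,38', '516,-261,3'] [76 66 61]
195 ['517,-218,4', '521,-233,39', '520,-240,38', '519,-247,38', '511,-260,5'] [210 196 172]
200 ['512,-218,4', '517,-232,39', '515,-239,38', '514,-247,37', '506,-259,4'] [218 207 180]
205 ['507,-217,4', '512,-231,38', '511,-239,38', '510,-246,39', '501,-259,4'] [219 208 183]
210 ['502,-216,4', '507,-231,39', '506,-238,38', '505,-245,39', '496,-258,4'] [221 211 185]
215 ['497,-215,4', '503,-230,38', '501,-237,37', '501,-245,38', '491,-257,4'] [220 209 182]
220 ['491,-214,2', '498,-229,39', '497,-237,38', '496,-244,40', '486,-257,4'] [217 204 180]
225 ['487,-214,6', '494,-229,39', '493,-236,39', '491,-243,38', '480,-256,4'] [220 210 184]
230 ['481,-213,3', '489,-228,38', '488,-235,40', '487,-243,39', '475,-255,5'] [220 210 183]
235 ['476,-212,3', '484,-227,38', '483,-235,40', '482,-242,38', '469,-255,3'] [220 210 185]
240 ['470,-211,4', '476,-226,30', '475,-234,28', '474,-241,30', '464,-254,3'] [236 229 204]
245 ['463,-209,-3', '468,-225,20', '470,-233,29', '469,-240,28', '457,-253,-1'] [224 205 172]
[[ 1.  -0.1  0. ]
 [-0.1 -1.  -0. ]
 [ 0.   0.  -1. ]]
```

The battery body is centred at (503.5,-235.7) with its top at 38.5–39.5 and a measured size of 26×45, matching the given dimensions. I'll descend to TCP z=12 and grip.

The tool can't tilt, so the 25° pitch has to come from pivoting the battery between the pads, pressing its snap end down on the stand's lip.

```bash
python3 -m crank '[[-0.004,-0.005,0.1,0,70],[-0.004,-0.005,0.2,0,70],[-0.004,-0.005,0.28,0,70],[-0.004,-0.005,0.34,0,70],[-0.004,-0.005,0.37,0,70]]' 10
python3 -m crank '[[0,0,0.02,0,70],[0,0,0.037,0,70],[0,0,0.037,0,70],[0,0,0.037,0,40],[0,0,0.037,0,20]]' 10
python3 -m crank '[[0,0,0,0,20],[0,0,0,0,20],[0,0,0,0,20],[0,0,0,0,20],[0,0,0,0,20]]' 10
```

```text
clock: 5.75
tool_pos: [501.7, -229.8, 27.6]
eef_rot: [-0.001, 0.998, -0.069, -0.002]
contact_force: [0.3, 0.2, 0.0]
finger_gap: 69.8
grasp_force: 0.0
clock: 6.25
tool_pos: [504.3, -232.7, 13.4]
eef_rot: [0.001, 0.998, -0.07, 0.001]
contact_force: [-0.8, -0.4, -0.1]
finger_gap: 56.2
grasp_force: 0.0
clock: 6.75
tool_pos: [503.5, -232.3, 12.4]
eef_rot: [0.0, 0.998, -0.07, 0.0]
contact_force: [-1.0, -1.0, 1.8]
finger_gap: 26.6
grasp_force: 10.0
```

Gripped, with the opening at 26.6 mm. I'll lift, hold, then go over to the outside of the rear lip.

```bash
python3 -m crank '[[0,0,-0.06,0,20],[0,0,-0.13,0,20],[0,0,-0.2,0,20],[0,0,-0.2,0,20],[0,0,-0.2,0,20]]' 10
python3 -m crank '[[-0.03,0,0,0,20],[-0.07,0.003,0,0,20],[-0.1,0.006,0,0,20],[-0.1,0.006,0,0,20],[-0.1,0.006,0,0,20]]'
python3 -m crank '[[0,0,0.06,0,20],[0,0,0.12,0,20],[0,0,0.16,0,20],[0,0,0.175,0,20],[0,0,0.175,0,20]]'
python3 - <<'E'
from h import *
print(bot.read_state()["tool_pos"])
i,d=get_image("side");c=i[170:270,340:470];cv2.imwrite("pics/s2.png",cv2.resize(c,(780,600),interpolation=3)[:,:,::-1])
E
```

```text
clock: 7.25
tool_pos: [503.8, -232.3, 112.8]
eef_rot: [0.0, 0.998, -0.07, 0.001]
contact_force: [0.3, 0.7, -1.8]
finger_gap: 26.3
grasp_force: 10.0
clock: 7.75
tool_pos: [453.2, -227.8, 111.2]
eef_rot: [-0.001, 0.998, -0.07, -0.001]
contact_force: [0.8, -1.1, -0.8]
finger_gap: 25.9
grasp_force: 10.0
clock: 8.25
tool_pos: [453.2, -227.6, 23.5]
eef_rot: [-0.001, 0.998, -0.069, -0.001]
contact_force: [0.3, -0.1, -0.6]
finger_gap: 26.0
grasp_force: 10.0
[ 453.19170076 -227.57133574   23.45843226]
```

View pics/s2.png

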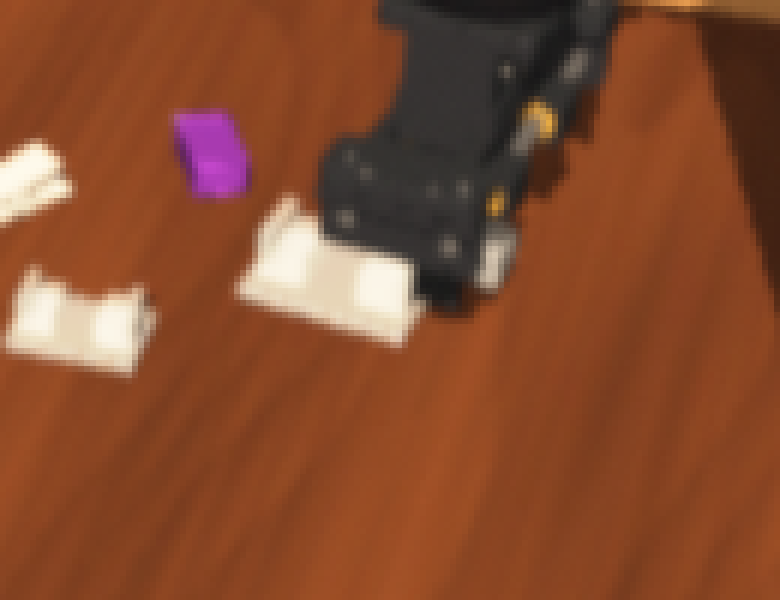

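The battery is held just outside the rear lip: its tail shows at crop (497,262), and the stand stretches from (240,290) to (410,340). Pressing down about 11 mm should tilt the snap end up.

```bash
python3 -m crank '[[0,0,0.006,0,20],[0,0,0.011,0,20],[0,0,0.016,0,20],[0,0,0.02,0,20],[0,0,0.023,0,20]]'
python3 -m crank '[[0,0,0,0,20],[0,0,-0.03,0,20],[0,0,-0.12,0,20],[0,0,-0.2,0,20],[0,0,-0.24,0,20]]' 25
python3 - <<'E'
from h import *
print(bot.read_state()["tool_pos"])
i,d=get_image("side");np.savez("s3.npz",i=i,d=d);c=i[140:240,340:470];cv2.imwrite("pics/s3.png",cv2.resize(c,(780,600),interpolation=3)[:,:,::-1])
E
```

```text
clock: 8.8
tool_pos: [454.1, -228.7, 13.7]
eef_rot: [0.001, 0.998, -0.07, 0.001]
contact_force: [-0.4, -0.2, 3.5]
finger_gap: 26.4
grasp_force: 10.0
clock: 9.3
tool_pos: [454.5, -228.8, 136.2]
eef_rot: [0.001, 0.998, -0.07, 0.001]
contact_force: [-0.5, -0.1, -0.6]
finger_gap: 26.1
grasp_force: 25.0
[ 454.45096681 -228.81104587  136.19559535]
```

View pics/s3.png

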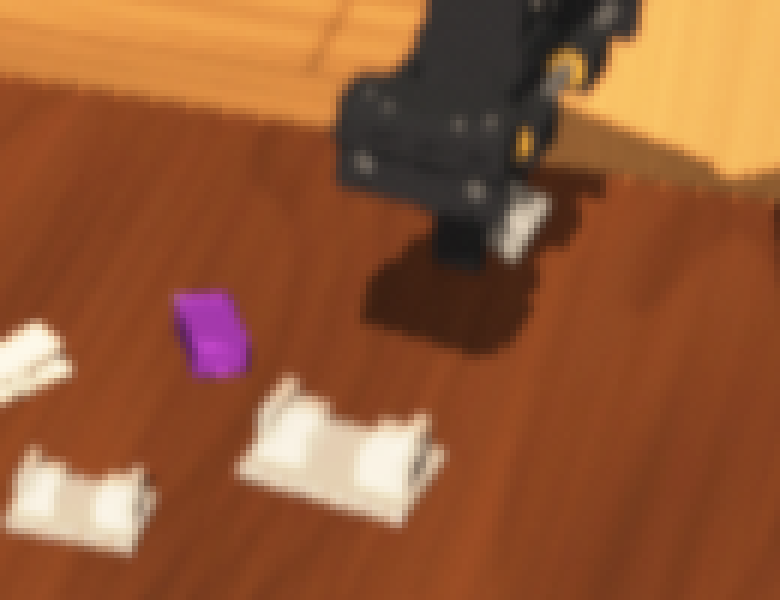

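The battery is visibly tilted: the tail at crop (522,225) slants, and the stand is empty. I'll measure the pitch with the wrist depth in tool axes.

```bash
python3 - <<'E'
from h import *
np.set_printoptions(precision=1,suppress=True)
s=bot.read_state();i,d=get_image("wrist");W=cloud("wrist",d,s)
q=s["eef_rot"];R0=R.from_quat(np.r_[q[1:],q[0]]).as_matrix();T=(W-s["tool_pos"])@R0
m=(abs(T[...,1])<11)&(abs(T[...,0])<40)&(T[...,2]>-45)&(T[...,2]<15)
P=T[m];print(len(P))
for a in range(-24,32,3):
    k=P[(P[:,0]>=a)&(P[:,0]<a+3)]
    if len(k)>3: print(a,len(k),np.median(k,0),k[:,2].min().round(1),k[:,2].max().round(1))
cv2.imwrite("pics/w4.png",cv2.resize(i[200:400,200:460],(780,600),interpolation=3)[:,:,::-1])
E
```

```text
4764
-9 4 [ -6.1   2.9 -25.3] -25.3 -25.2
-6 287 [ -4.3   0.2 -26.5] -27.9 -25.1
-3 332 [ -1.5   0.  -27.5] -28.9 -26.0
0 358 [  1.5   0.  -28.4] -29.9 -27.0
3 360 [  4.5  -0.2 -29.4] -30.9 -28.0
6 390 [  7.5   0.  -30.3] -31.6 -28.6
9 412 [ 10.6   0.2 -31.3] -32.9 -29.6
12 401 [ 13.2   0.2 -31.9] -33.5 -29.8
15 703 [ 17.1  -0.2 -32.3] -34.7 -26.7
18 802 [ 19.1  -0.9 -27.7] -34.1 -17.1
21 714 [ 22.    2.1 -24.4] -30.4 -15.6
```

View pics/w4.png

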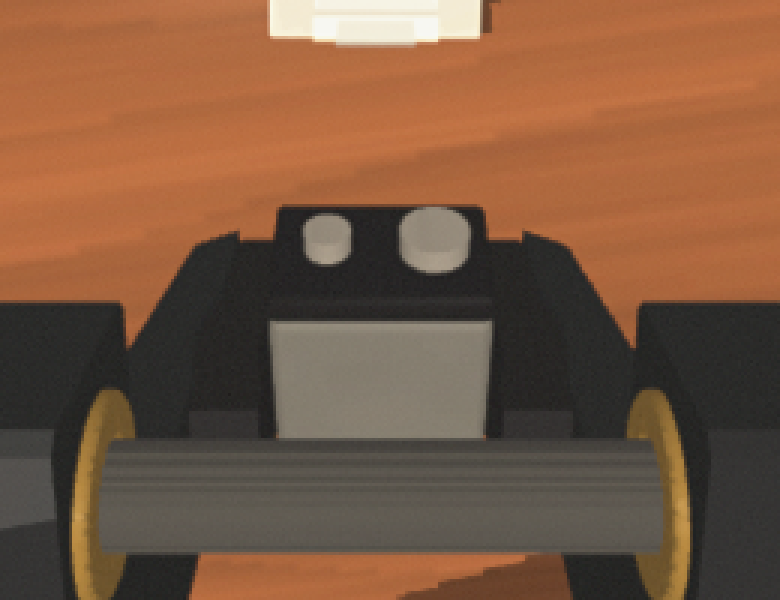

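The pitch is now about 17°, and the snaps are level and side by side at crop (327,240) and (435,240). I'll press a second time, about 2.5 mm deeper, to bring it to about 25°.

```bash
python3 -m crank '[[0,0,0.08,0,20],[0,0,0.16,0,20],[0,0,0.2,0,20],[0,0,0.22,0,20],[0,0,0.22,0,20]]' 10
python3 -m crank '[[0,0,0.008,0,20],[0,0,0.014,0,20],[0,0,0.02,0,20],[0,0,0.025,0,20],[0,0,0.025,0,20]]' 10
python3 -m crank '[[0,0,0,0,20],[0,0,0,0,20],[0,0,-0.05,0,20],[0,0,-0.14,0,20],[0,0,-0.24,0,20]]' 10
python3 -m crank '[[0,0,0,0,20],[0,0,0,0,20],[0,0,0,0,20],[0,0,0,0,20],[0,0,0,0,20]]' 25
cat > pitch.py <<'E'
from h import *
np.set_printoptions(precision=1,suppress=True)
s=bot.read_state();i,d=get_image("wrist");W=cloud("wrist",d,s)
q=s["eef_rot"];R0=R.from_quat(np.r_[q[1:],q[0]]).as_matrix();T=(W-s["tool_pos"])@R0
P=T[(abs(T[...,1])<11)&(T[...,0]>-5)&(T[...,0]<13)&(T[...,2]>-45)&(T[...,2]<-10)]
k=np.polyfit(P[:,0],P[:,2],1);print("pitch",np.degrees(np.arctan(-k[0])),"z at x=0",k[1],"roll",np.degrees(np.polyfit(P[:,1],P[:,2]-np.polyval(k,P[:,0]),1)[0]))
P=T[(abs(T[...,1])<12)&(T[...,0]>14)&(T[...,0]<40)&(T[...,2]>-45)&(T[...,2]<5)];print("front max x",np.percentile(P,97,0),"med",np.median(P,0))
print(s["tool_pos"],np.degrees(np.arctan2(R0[1,0],R0[0,0])))
E
python3 pitch.py
```

```text
clock: 9.9
tool_pos: [451.8, -226.8, 20.8]
eef_rot: [-0.002, 0.998, -0.07, -0.002]
contact_force: [0.1, -0.0, -0.5]
finger_gap: 26.5
grasp_force: 10.0
clock: 10.4
tool_pos: [454.1, -228.7, 11.3]
eef_rot: [0.0, 0.998, -0.07, 0.001]
contact_force: [0.2, -0.5, 2.0]
finger_gap: 26.2
grasp_force: 10.0
clock: 10.9
tool_pos: [451.9, -226.9, 130.3]
eef_rot: [-0.001, 0.998, -0.07, -0.002]
contact_force: [1.1, -0.7, -0.3]
finger_gap: 26.1
grasp_force: 10.0
clock: 11.4
tool_pos: [452.6, -227.5, 129.1]
eef_rot: [-0.001, 0.998, -0.07, -0.001]
contact_force: [0.1, 0.9, -1.2]
finger_gap: 26.2
grasp_force: 25.0
pitch 23.70716508658403 z at x=0 -29.073873553924237 roll 0.12985848521090537
front max x [ 21.8  11.2 -20.8] med [ 18.1  -0.2 -30.2]
[ 452.6 -227.5  129.1] -7.985339765539852
```

The pitch is 23.7°, the roll is 0.1°, and the battery is centred in the grip. The target TCP is (605.6,36,197) at a heading of 8.3°, from lens ≈ (736,55,277) and spot ≈ (628,39,226).

```bash
python3 -m crank '[[0,0,-0.03,-0.15,20],[0,0,-0.07,-0.3,20],[0,0,-0.11,-0.45,20],[0,0,-0.136,-0.543,20],[0,0,-0.136,-0.543,20]]' 25
python3 -m crank '[[0.04,-0.05,0,0,20],[0.09,-0.115,0,0,20],[0.14,-0.18,0,0,20],[0.19,-0.24,0,0,20],[0.23,-0.29,0,0,20]]'
python3 -m crank '[[0.05,-0.06,0,0,20],[0.09,-0.11,0,0,20],[0.12,-0.15,0,0,20],[0.14,-0.18,0,0,20],[0.149,-0.187,0,0,20]]'
python3 -m crank '[[0,0,0,0,20],[0,0,0,0,20],[0,0,0,0,20],[0,0,0,0,20],[0,0,0,0,20]]'
python3 pitch.py; python3 - <<'E'
from h import *
i,d=get_image("side");np.savez("s5.npz",i=i,d=d);c=i[100:250,180:380];cv2.imwrite("pics/s5.png",cv2.resize(c,(800,600),interpolation=3)[:,:,::-1])
for n,p in(("lens",(736,55,277)),("spot",(628.4,39.3,226.3))): print(n,(project("side",p)-[180,100])*4)
E
```

```text
clock: 11.95
tool_pos: [454.3, -228.9, 200.1]
eef_rot: [0.001, 0.997, 0.073, 0.001]
contact_force: [-0.4, -0.1, -0.5]
finger_gap: 25.8
grasp_force: 25.0
clock: 12.45
tool_pos: [546.5, -66.0, 197.1]
eef_rot: [-0.001, 0.997, 0.072, -0.001]
contact_force: [-0.4, -0.9, -0.9]
finger_gap: 26.1
grasp_force: 25.0
clock: 12.95
tool_pos: [606.3, 36.8, 197.3]
eef_rot: [-0.0, 0.997, 0.073, -0.001]
contact_force: [-0.7, -0.3, 0.2]
finger_gap: 26.3
grasp_force: 25.0
clock: 13.45
tool_pos: [606.4, 34.6, 198.9]
eef_rot: [0.0, 0.997, 0.072, 0.0]
contact_force: [-0.0, 0.5, 0.5]
finger_gap: 25.9
grasp_force: 25.0
pitch 23.636002447194624 z at x=0 -28.995619932303654 roll -0.01342189714984127
front max x [ 21.9  11.2 -20.7] med [ 18.2  -0.1 -30.2]
[606.4  34.6 198.9] 8.256216460349204
lens [331.85241623 271.80465708]
spot [536.77981791 374.48872728]
```

View pics/s5.png

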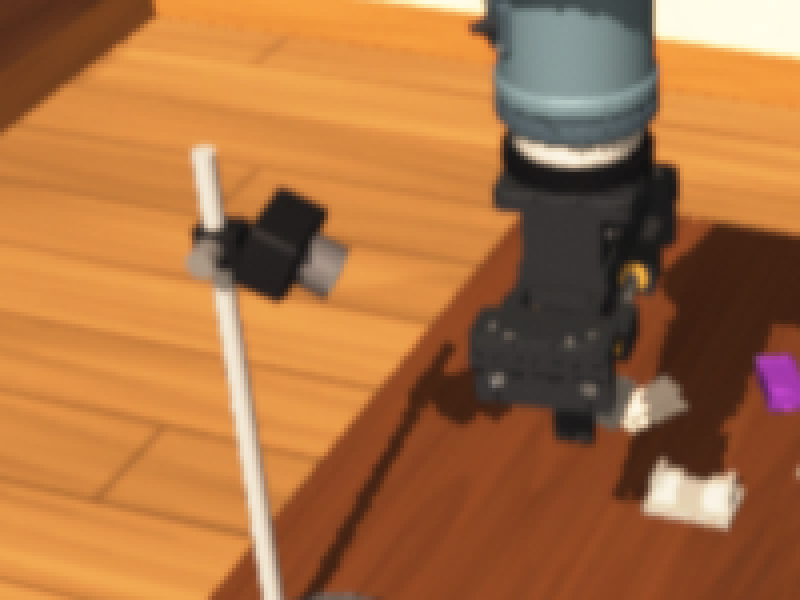

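The lens estimate projects to crop (332,272), on the barrel's front face, and the held battery is hidden behind the finger near the spot at (537,374). The camera head is untouched and the grip is steady at 25 N, so I'm handing in.

```bash
python3 -c "
from cell import workorder
print(workorder.job_done())"
```

```text
the job is handed in; nothing more can be done
None
```

I shut the treadle and handed the job in holding the spent battery still at the inspection spot, snaps level and facing the lens, pitched 23.6° (target 25°) with about 0° roll; the hand-in returned no verdict.

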